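Overhang the drilled blank on the deburring rest

ROBOT

A 6-joint arm with a two-finger parallel gripper is mounted at the origin on the work surface. World frame = base frame: x ahead of the robot, y to its left, z up, the work surface at z = 0. Lengths are in m, angles in rad, forces in N, time in s.
With the tool pointing down it reaches from about 0.375 to 0.925 m from the base axis. Payload 5.7 kg.
Tool frame: the origin (TCP) lies midway between the tips of the shut fingers; the grasp point (between the pads) lies 19 mm behind it (grip_depth is the distance from the TCP to the grasp point, in m); z points along the fingers, y is the line along which they close (so a half turn about z gives the same grasp; the last joint's range is limited). The gripper opens to 85 mm and grips with 20 to 120 N. Pads are 22 mm wide; open, the fingers measure 114 mm over their backs; the gripper's body (76 mm by 85 mm) begins 54 mm behind the grasp point. The pads swing forward as they close: fully open they stand 13 mm farther back than shut.
Start: joints at [-1.409, 0.359, 1.51, -0, 1.272, -0.115], TCP at [0.164, -0.577, 0.231] pointing down, gripper open.
Joint ranges: [-2.97, 2.97], [-1.01, 2.36], [0.21, 2.38], [-0.96, 4.11], [0.2, 2.71], [-2.98, 2.98]. Speed limits (rad/s): [2.39, 2.39, 3.14, 3.14, 3.14, 3.14].

INTERFACE

Orientations are given as a rotation vector (axis times angle).
In Python, from bench import * gives the robot as it stands.
- The arm moves only by the tool jog_arm, never from a script. Its argument "plan" is a list of rows, each a list of 5 numbers: the shift along the tool's x, y, z normalised to -1 to 1, where 1 is 0.02 m, then the turn about the tool's z normalised to -1 to 1, where 1 is 90 degrees, then the gripper command: -1 is fully open, 1 is shut, values between are in proportion. In form: [[dx, dy, dz, twist, hand], ...]. A call has exactly 5 rows; each row shifts and turns the commanded pose from where the row before left it, along the tool's axes as they then stand; what a row does not reach is not made up. A row lasts 1/10 s, in which the tool goes at most 50 mm and 8.59 degrees, less where a joint would pass 70% of its speed; a pose out of reach is approached as far as the arm can. A call with a number of a shift or a turn outside -1 to 1 is refused whole. A call with a gripper value outside its range is refused whole. The fingers move at their own pace and stop on an object; "squeeze" is the grip in N (left out, the last holds). Time passes only in rows, so rows that do not move let the fingers close, or fill a call up. It gives the time, the measured TCP pose, the force, the opening and the grip force at its end, in the units of the state.
- get_state(): the state, without advancing time (a new reading comes with each control period).
- grab_frame(name): name is "scene" or "top" or "wrist"; returns a dict with "pixels" (400x640x3 uint8, red, green, blue), "depth" (400x640 float32, m along the optical axis (not along the pixel's ray), 0 where there is no reading), "K" (3x3 intrinsics, pixels), "dist_coeffs" ([k1, k2, p1, p2, k3] as OpenCV has them; the pictures are not rectified), "pose" (4x4, takes a point from camera to world coordinates). Camera axes: x right, y down, z forward; pixel columns grow to the right and rows downward; lengths in m; the calibration is good to about 2 mm. A picture is of the moment at which its call begins.
- finish_job(): hands the job in; it is judged then, once.
The state is a dict: "time": time; "joints": joint angles; "joint_velocities": joint speeds; "joint_torque": joint torques, N m; "tool_pos": TCP position; "eef_rot": TCP orientation; "wrist_force": force on the tool from outside, world axes, zero at the start; "torque": the same for the moment, N m; "gripper_width": finger opening in m; "gripper_force": force on a finger pad.
Only numpy, scipy, OpenCV 4.12 (cv2) and the standard library are available. Lean on these libraries where they do the work, as an engineer would, in place of code of your own. Each camera call takes 0.05 s, during which the arm holds its last target. There are 200 camera calls.

TASK

On the low steel-topped rest, push the drilled blank with a fingertip so that its long side lies flush against the guide rib in the middle of the rest, and along the rib until its drilled end sticks out about 40 mm past the end of the rest nearest the grinder, so that the whole hole is clear for deburring. Only push it, keeping it flat on the rest: never lift or tip it. Leave the plain blank and everything else where they are, and finish with the hand clear.

Things in the scene. Friction and masses are not known exactly. Their poses are not given: they have to be found in the camera images.
- rest: Fixed low rest on the bench, 180 mm wide (x) by 360 mm long (y), flat steel top 40 mm above the bench. A guide rib 12 mm wide and 14 mm high runs full length along the middle (x = 0), with a flat lane 84 mm wide on either side, nearer the robot (-x) and farther (+x), open outwards and at both ends. Origin: centre of underside. Its -y end, to the robot's right, faces the grinder.
- rest_end (a point): Point on the rest's axis at the top edge of its -y end (the end nearest the grinder), at the height of the lane surface (40 mm above the bench), axes as the rest's.
- drilled: Drilled blank, loose: steel plate 140 x 60 x 6 mm, 0.4 kg, with a 20 mm hole centred 20 mm from one short end. It lies flat in either lane, 8 to 16 mm from the rib, slightly askew, drilled end towards the grinder. Origin: centre of the outline, underside; y along its length with the drilled end at -70 mm, z up. Flush against the rib, its origin is 36 mm from the rest's axis.
- drilled_end (a point): Middle of the drilled blank's short end nearest the hole, at half thickness.
- plain: Plain blank, loose: same steel plate 140 x 60 x 6 mm but without a hole, lying in the other lane, to be left alone. Origin: centre of the underside; y along its length.
- bolt: Bystander: steel bolt standing on its 26 mm head, 36 mm tall, on the rest near the end away from the grinder. Origin: centre of the underside.
- collar: Bystander: brass collar 32 mm across, 18 mm high, on the rest near the end away from the grinder. Origin: centre of the underside.
- tin: Bystander: grey tin 68 mm across, 100 mm tall, standing on the bench between rest and grinder. Origin: centre of the underside.
- wheel: Bystander: spare grinding wheel 125 mm across, 20 mm thick, lying on the bench to the robot's right. Origin: centre of the underside.
- hammer: Bystander: hammer lying on the bench beyond the rest. Origin: under the tool.
- file: Bystander: flat file 310 mm long with a wooden handle, lying on the bench to the left of the rest. Origin: underside, near the middle.

How it is judged:
By the outcome, as a careful person would: the job done as asked, in the order asked, and still so for the second after the job is handed in, with the robot touching nothing.
It also fails if it takes over 54 s, if anything falls off the work surface, if the arm or the gripper's body presses on something with over 40 N, if the wrist force passes 120 N, or if a joint passes its speed limit or range.

## Working session

There is one attempt and no reset: what is moved stays moved. The work goes in short steps, Python scripts to look and compute and a tool call to move; the robot and the scene stay as the last step left them, time stands still between calls to the robot, and variables do not carry over. Pictures are saved under pics/ and viewed, at most 10 in all, crops included, and the job is handed in when it is done.

Besides the shell and the picture viewer there is one more tool, called after "Emit:" as name(argument=value, ...) on one line, values as JSON. jog_arm: Moves the arm, as the interface text tells. Scaled input: -1 to 1 covers 0.02 m each way for a shift and 90 degrees each way for a turn. Its arguments: {"type":"object","properties":{"plan":{"type":"array","items":{"type":"array","items":{"type":"number"}}},"squeeze":{"type":"number"}},"required":["plan"]}

```bash
mkdir -p pics; cat > h.py <<'E'
from bench import *
import numpy as np, cv2
def snap(n,f):
    d=grab_frame(n); cv2.imwrite('pics/'+f+'.png',d['pixels'][:,:,::-1]); np.savez('pics/'+f+'.npz',**{k:np.asarray(v) for k,v in d.items()}); return d
def onplane(d,uv,z):
    p=cv2.undistortPoints(np.array(uv,float).reshape(-1,1,2),d['K'],d['dist_coeffs'])[:,0]
    r=np.c_[p,np.ones(len(p))]@d['pose'][:3,:3].T; c=d['pose'][:3,3]
    return c+r*((z-c[2])/r[:,2])[:,None]
E
python3 - <<'E'
from h import *
snap('top','t0');d=snap('scene','s0');s=get_state();print(s['tool_pos'],s['eef_rot'],s['wrist_force'],s['time'],s['gripper_width'])
E
```

```text
[ 0.16382503 -0.57658515  0.23054039] [-3.10995013e+00 -4.33151340e-01  1.18748071e-04] [-0.01273703 -0.00539325  0.38606733] 0.1 0.08545174563036738
```

View pics/t0.png

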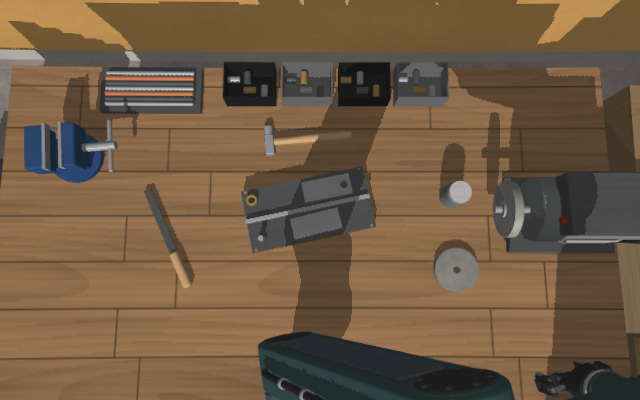

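View pics/s0.png

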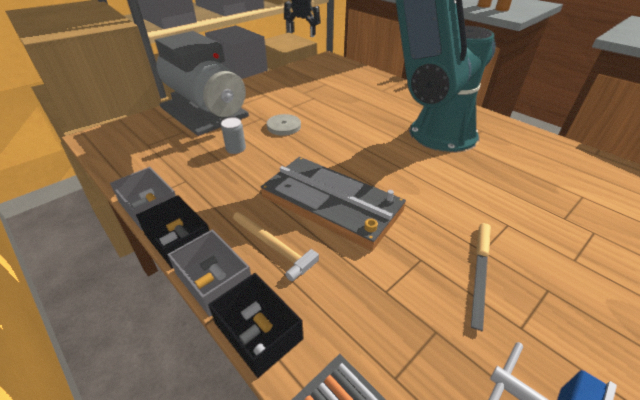

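Top view: the rest spans about (242..376, 167..252), with the drilled blank in the far lane (hole ~(344,184)), the plain blank in the near lane, and the collar and bolt at the left end. I'll zoom in for corners.

```bash
python3 - <<'E'
import cv2
i=cv2.imread('pics/t0.png')[160:260,235:385]
i=cv2.convertScaleAbs(i,alpha=1.6,beta=10)
cv2.imwrite('pics/t0c.png',cv2.resize(i,None,fx=5.3333,fy=5.3333,interpolation=cv2.INTER_CUBIC))
E
```

```text
(no output)
```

View pics/t0c.png

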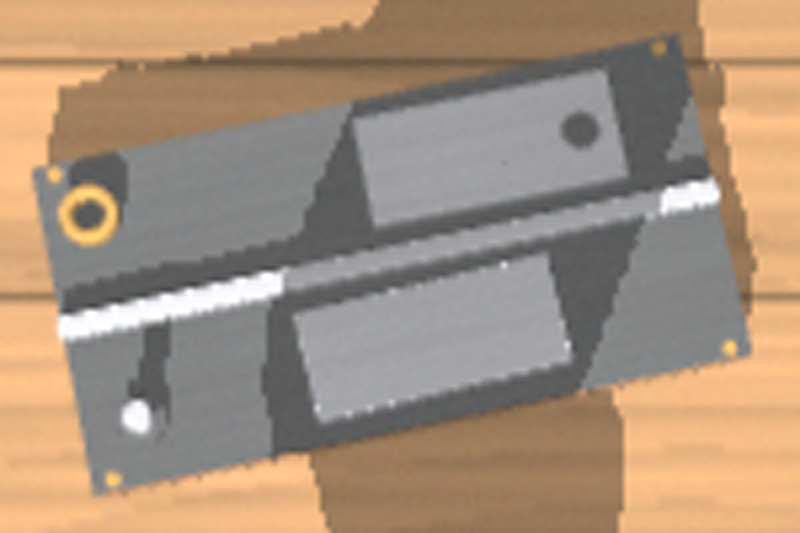

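The crop shows rest corners at (35,168), (680,36), (750,352) and (95,494), the drilled blank's corners at (353,120), (605,70), (628,178) and (373,228), and the hole at (580,130).

```bash
cat >> h.py <<'E'
def frame(c): # corners FL,FR,NR,NL -> centre, yaw
    ex=(c[0]+c[1]-c[2]-c[3])[:2]; return c[:,:2].mean(0), np.arctan2(ex[1],ex[0])
E
python3 - <<'E'
from h import *
d=np.load('pics/t0.npz')
f=lambda c:(np.array(c)+.5)*150/800-.5+[235,160]
R=onplane(d,f([(35,168),(680,36),(750,352),(95,494)]),.04)
B=onplane(d,f([(353,120),(605,70),(628,178),(373,228)]),.046)
P=onplane(d,f([(292,315),(547,255),(572,360),(320,422)]),.046)
cr,yr=frame(R); print('rest',R.round(4).tolist(),cr,np.degrees(yr))
M=np.array([[np.cos(yr),np.sin(yr)],[-np.sin(yr),np.cos(yr)]])
for n,b in(('B',B),('P',P)):
    c,y=frame(b);print(n,b.round(4).tolist(),c,np.degrees(y-yr),'in rest',(M@(c-cr)).round(4),((b[:,:2]-cr)@M.T).round(4).tolist())
O=onplane(d,f([(88,215),(135,415)]),.05);print(((O[:,:2]-cr)@M.T).round(3))
T=onplane(d,[(459,190)],.1);print('tin',T,(M@(T[0,:2]-cr)))
E
```

```text
rest [[0.6142, 0.1897, 0.04], [0.6874, -0.1608, 0.04], [0.5143, -0.1956, 0.04], [0.4389, 0.1537, 0.04]] [ 0.56370513 -0.00325211] 11.48404896899344
B [[0.6396, 0.0176, 0.046], [0.6672, -0.1192, 0.046], [0.6078, -0.1309, 0.046], [0.5805, 0.0065, 0.046]] [ 0.62377823 -0.05650679] -0.616371860799383 in rest [ 0.0483 -0.0641] [[0.0785, 0.0053], [0.0783, -0.1342], [0.0178, -0.1339], [0.0185, 0.0063]]
P [[0.5336, 0.0497, 0.046], [0.5659, -0.0869, 0.046], [0.5094, -0.0998, 0.046], [0.4765, 0.0344, 0.046]] [ 0.52135739 -0.02565877] 2.478372078928806 in rest [-0.046  -0.0135] [[-0.019, 0.0579], [-0.0145, -0.0824], [-0.0724, -0.0838], [-0.078, 0.0542]]
[[ 0.055  0.155]
 [-0.055  0.149]]
tin [[ 0.60728491 -0.42032797  0.1       ]] [-0.04033044 -0.41740259]
```

Emit:
jog_arm(plan=[[0, 0, 0, 0.049, 1], [0.5, -0.4, 0, 0, 1], [0.93, -0.72, 0, 0, 1], [0.93, -0.72, 0, 0, 1], [0.93, -0.72, 0, 0, 1]], squeeze=20)

```text
time: 0.6
tool_pos: [0.2191, -0.5121, 0.2309]
eef_rot: [-3.124, -0.316, -0.0]
wrist_force: [0.1, -0.6, 0.2]
gripper_width: 0.012
gripper_force: 0.0
```

Emit:
jog_arm(plan=[[0.93, -0.72, 0, 0, 1], [0.93, -0.72, 0, 0, 1], [0.93, -0.72, 0, 0, 1], [0.93, -0.72, 0, 0, 1], [0.93, -0.72, 0, 0, 1]])

```text
time: 1.1
tool_pos: [0.2959, -0.4229, 0.2311]
eef_rot: [-3.125, -0.317, 0.0]
wrist_force: [0.4, -0.2, 0.4]
gripper_width: 0.0
gripper_force: 0.0
```

Emit:
jog_arm(plan=[[0.93, -0.72, 0, 0, 1], [0.93, -0.72, 0, 0, 1], [0.93, -0.72, 0, 0, 1], [0.93, -0.72, 0, 0, 1], [0.93, -0.72, 0, 0, 1]])

```text
time: 1.6
tool_pos: [0.3724, -0.3339, 0.2311]
eef_rot: [-3.125, -0.317, 0.0]
wrist_force: [-0.4, 1.0, -0.3]
gripper_width: 0.0001
gripper_force: 0.0
```

Emit:
jog_arm(plan=[[0.93, -0.72, 0, 0, 1], [0.93, -0.72, 0, 0, 1], [0.93, -0.72, 0, 0, 1], [0.93, -0.72, 0, 0, 1], [0.93, -0.72, 0, 0, 1]])

```text
time: 2.1
tool_pos: [0.449, -0.2449, 0.2311]
eef_rot: [-3.125, -0.317, 0.001]
wrist_force: [1.2, 0.4, 0.1]
gripper_width: -0.0003
gripper_force: 0.0
```

Emit:
jog_arm(plan=[[0.93, -0.72, 0, 0, 1], [0.93, -0.72, 0, 0, 1], [0.93, -0.72, 0, 0, 1], [0.93, -0.72, 0, 0, 1], [0.93, -0.72, 0, 0, 1]])

```text
time: 2.6
tool_pos: [0.5257, -0.1559, 0.2311]
eef_rot: [-3.125, -0.317, 0.001]
wrist_force: [0.2, -0.4, 0.1]
gripper_width: -0.0
gripper_force: 0.0
```

Emit:
jog_arm(plan=[[0.93, -0.72, 0, 0, 1], [0.93, -0.72, 0, 0, 1], [0.5, -0.4, 0, 0, 1], [0, 0, 0, 0, 1], [0, 0, 0, 0, 1]])

```text
time: 3.1
tool_pos: [0.564, -0.1123, 0.2311]
eef_rot: [3.126, 0.315, -0.002]
wrist_force: [0.6, 0.2, 0.2]
gripper_width: -0.0002
gripper_force: 0.0
```

```bash
python3 - <<'E'
from h import *
d=snap('wrist','w1');s=get_state();print(s['tool_pos'],s['eef_rot'],s['wrist_force'],s['time'],s['gripper_width'],d['pose'])
E
```

```text
[ 0.56382699 -0.11266653  0.23112958] [ 3.12583409e+00  3.14015180e-01 -1.53390865e-03] [-0.40237702 -0.23579402 -0.17942337] 3.15 7.145961856031478e-05 [[ 2.00926215e-01 -9.27886923e-01 -3.14093162e-01  6.45059645e-01]
 [-9.79606037e-01 -1.90585523e-01 -6.36330917e-02 -9.58936283e-02]
 [-8.17296009e-04  3.20473114e-01 -9.47257259e-01  3.74296462e-01]
 [ 0.00000000e+00  0.00000000e+00  0.00000000e+00  1.00000000e+00]]
```

View pics/w1.png

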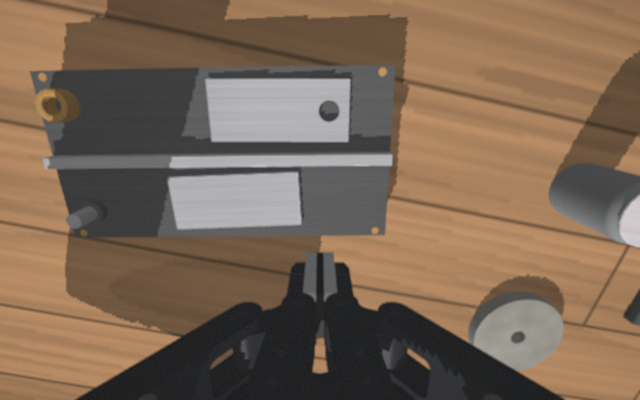

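The wrist view shows the rest's corners at ~(31,72), (395,67) and (385,235), the drilled blank at (206,80)-(350,142) with its hole at (329,111), and the rib at rows 154-168.

```bash
cat >> h.py <<'E'
def tolocal(p,c,y): return (np.asarray(p)[...,:2]-c)@np.array([[np.cos(y),-np.sin(y)],[np.sin(y),np.cos(y)]])
E
python3 - <<'E'
from h import *
d=np.load('pics/w1.npz'); g=cv2.cvtColor(d['pixels'],cv2.COLOR_RGB2GRAY)
def ref(p): return cv2.cornerSubPix(g,np.array(p,np.float32).reshape(-1,1,2),(4,4),(-1,-1),(3,30,.01))[:,0]
r=ref([(31,72),(395,67),(385,235)]);b=ref([(206,80),(350,76),(350,142),(212,142)]);print(r.round(1).tolist(),b.round(1).tolist())
R=onplane(d,r,.04)[:,:2];B=onplane(d,b,.046)
e=R[1]-R[0]; y=np.arctan2(e[0],-e[1]); e2=R[1]-R[2]; print('rest yaw',np.degrees(y),np.degrees(np.arctan2(e2[1],e2[0])),np.linalg.norm(e),np.linalg.norm(e2))
c=(R[0]+R[2])/2; print(c,'rest yaw')
bc,by=frame(B); print('blank',tolocal(B,c,y).round(4).tolist(),tolocal(bc,c,y),np.degrees(by-y))
s=get_state();print('tcp local',tolocal(s['tool_pos'],c,y))
E
```

```text
[[29.5, 70.69999694824219], [395.5, 66.30000305175781], [384.29998779296875, 234.60000610351562]] [[205.60000610351562, 78.0999984741211], [349.70001220703125, 78.4000015258789], [347.79998779296875, 141.60000610351562], [211.39999389648438, 141.39999389648438]]
rest yaw 11.97206968030079 11.815599710509561 0.36131302966673234 0.1788248895672262
[ 0.56311107 -0.0038351 ] rest yaw
blank [[0.0797, 0.0035], [0.0783, -0.136], [0.0177, -0.1354], [0.019, 0.0048]] [ 0.04866925 -0.06579786] -0.8580851627378145
tcp local [-0.02187509 -0.10661272]
```

Emit:
jog_arm(plan=[[0.89, -0.29, 0, -0.005, 1], [0.89, -0.29, 0, 0, 1], [0.89, -0.29, 0, 0, 1], [0.89, -0.29, 0, 0, 1], [0.89, -0.29, 0, 0, 1]])

```text
time: 3.65
tool_pos: [0.6457, -0.0667, 0.2313]
eef_rot: [3.125, 0.324, -0.001]
wrist_force: [-0.0, -0.5, -0.4]
gripper_width: -0.0002
gripper_force: 0.0
```

Emit:
jog_arm(plan=[[0.89, -0.29, 0, 0, 1], [0.89, -0.29, 0, 0, 1], [0, 0, 0.5, 0, 1], [0, 0, 1, 0, 1], [0, 0, 1, 0, 1]])

```text
time: 4.15
tool_pos: [0.6772, -0.0483, 0.1804]
eef_rot: [3.124, 0.325, -0.001]
wrist_force: [0.2, -0.6, -0.7]
gripper_width: 0.0002
gripper_force: 0.0
```

Emit:
jog_arm(plan=[[0, 0, 1, 0, 1], [0, 0, 1, 0, 1], [0, 0, 1, 0, 1], [0, 0, 0.5, 0, 1], [0, 0, 0, 0, 1]])

```text
time: 4.65
tool_pos: [0.676, -0.0477, 0.1093]
eef_rot: [-3.124, -0.324, 0.007]
wrist_force: [0.3, -0.5, -0.4]
gripper_width: -0.0002
gripper_force: 0.0
```

```bash
python3 - <<'E'
from h import *
s=get_state();print(s['tool_pos'],s['eef_rot'],s['wrist_force'],tolocal(s['tool_pos'],[.5631,-.0038],np.radians(11.9)))
E
```

```text
[ 0.67596833 -0.04767185  0.10931284] [-3.12372845 -0.32424534  0.00672263] [ 0.31139407 -0.45623195 -0.44096123] [ 0.10139612 -0.06620292]
```

Emit:
jog_arm(plan=[[0.2, 0, 1, 0, 1], [0, 0, 1, 0, 1], [0, 0, 0.8, 0, 1], [0, 0, 0.4, 0, 1], [0, 0, 0, 0, 1]])

```text
time: 5.15
tool_pos: [0.6813, -0.0463, 0.0464]
eef_rot: [-3.124, -0.325, 0.003]
wrist_force: [0.0, 0.8, -0.6]
gripper_width: 0.0002
gripper_force: 0.0
```

```bash
python3 - <<'E'
from h import *
s=get_state();print(s['tool_pos'],s['eef_rot'],s['wrist_force'],tolocal(s['tool_pos'],[.5631,-.0038],np.radians(11.9)))
snap('wrist','w2')
E
```

```text
[ 0.68131044 -0.04627471  0.04641147] [-3.12413194e+00 -3.25390941e-01  3.08580749e-03] [ 0.03736077  0.79421383 -0.63250549] [ 0.10691151 -0.06593737]
```

View pics/w2.png

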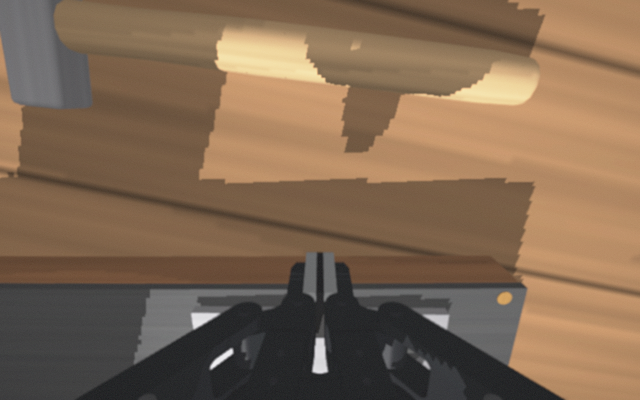

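The fingertip at (320,260) hangs just off the far edge of the rest, in line with the middle of the drilled blank. I'll lower it slightly and push towards the rib.

Emit:
jog_arm(plan=[[0, 0, 0.1, 0, 1], [0, 0, 0.06, 0, 1], [-0.1, 0, 0, 0, 1], [-0.15, 0, 0, 0, 1], [0, 0, 0, 0, 1]])

```text
time: 5.7
tool_pos: [0.6767, -0.0473, 0.0443]
eef_rot: [-3.125, -0.326, 0.001]
wrist_force: [0.4, -0.0, 0.4]
gripper_width: -0.0002
gripper_force: 0.0
```

Emit:
jog_arm(plan=[[-0.15, 0, 0, 0, 1], [-0.15, 0, 0, 0, 1], [-0.15, 0, 0, 0, 1], [-0.1, 0, 0, 0, 1], [0, 0, 0, 0, 1]])

```text
time: 6.2
tool_pos: [0.6661, -0.0496, 0.0441]
eef_rot: [-3.125, -0.325, 0.001]
wrist_force: [-0.2, 0.5, 1.0]
gripper_width: -0.0004
gripper_force: 0.0
```

Emit:
jog_arm(plan=[[0, 0, 0.06, 0, 1], [-0.1, 0, 0, 0, 1], [-0.1, 0, 0, 0, 1], [-0.1, 0, 0, 0, 1], [-0.1, 0, 0, 0, 1]])

```text
time: 6.7
tool_pos: [0.6588, -0.0512, 0.0429]
eef_rot: [-3.125, -0.326, -0.001]
wrist_force: [1.2, 0.1, 0.2]
gripper_width: 0.0001
gripper_force: 0.7
```

Emit:
jog_arm(plan=[[-0.05, 0, 0, 0, 1], [-0.05, 0, 0, 0, 1], [-0.05, 0, 0, 0, 1], [-0.05, 0, 0, 0, 1], [-0.05, 0, 0, 0, 1]])

```text
time: 7.2
tool_pos: [0.6538, -0.0522, 0.0429]
eef_rot: [-3.125, -0.326, -0.0]
wrist_force: [1.3, -0.2, -0.7]
gripper_width: -0.0001
gripper_force: 0.8
```

Emit:
jog_arm(plan=[[-0.05, 0, 0, 0, 1], [-0.05, 0, 0, 0, 1], [-0.05, 0, 0, 0, 1], [0, 0, 0, 0, 1], [0, 0, 0, 0, 1]])

```text
time: 7.7
tool_pos: [0.6517, -0.0525, 0.0431]
eef_rot: [-3.124, -0.325, -0.003]
wrist_force: [5.6, 2.4, -1.4]
gripper_width: 0.0001
gripper_force: 2.4
```

Emit:
jog_arm(plan=[[-0.05, 0, 0, 0, 1], [-0.03, 0, 0, 0, 1], [0, 0, 0, 0, 1], [0, 0, 0, 0, 1], [0, 0, 0, 0, 1]])

```text
time: 8.2
tool_pos: [0.6511, -0.0531, 0.0438]
eef_rot: [3.124, 0.325, 0.005]
wrist_force: [4.8, 2.6, 0.6]
gripper_width: 0.0003
gripper_force: 2.4
```

Emit:
jog_arm(plan=[[-0.08, 0, 0, 0, 1], [-0.05, 0, 0, 0, 1], [0, 0, 0, 0, 1], [0, 0, 0, 0, 1], [0, 0, 0, 0, 1]])

```text
time: 8.7
tool_pos: [0.6504, -0.0536, 0.0445]
eef_rot: [3.124, 0.325, 0.011]
wrist_force: [8.0, 3.6, 2.0]
gripper_width: 0.0002
gripper_force: 3.6
```

Emit:
jog_arm(plan=[[0.5, 0, 0, 0, 1], [0.6, 0, 0, 0, 1], [0, 0, -1, 0, 1], [0, 0, -1, 0, 1], [0, 0, -0.9, 0, 1]])

```text
time: 9.2
tool_pos: [0.668, -0.0492, 0.101]
eef_rot: [-3.124, -0.326, 0.004]
wrist_force: [-0.4, -0.1, -0.3]
gripper_width: -0.0002
gripper_force: 0.0
```

Emit:
jog_arm(plan=[[-0.5, -0.9, 0, 0, 1], [-0.6, -1, 0, 0, 1], [-0.6, -1, 0, 0, 1], [-0.6, -1, 0, 0, 1], [-0.5, -1, 0, 0, 1]])

```text
time: 9.7
tool_pos: [0.592, 0.0357, 0.1004]
eef_rot: [3.125, 0.326, -0.004]
wrist_force: [-0.2, -0.2, -0.1]
gripper_width: 0.0001
gripper_force: 0.0
```

Emit:
jog_arm(plan=[[0, 0, 0, 0, 1], [0, 0, 0, 0, 1], [0, 0, 0, 0, 1], [0, 0, 0, 0, 1], [0, 0, 0, 0, 1]])

```text
time: 10.2
tool_pos: [0.5939, 0.0345, 0.1009]
eef_rot: [3.125, 0.324, 0.0]
wrist_force: [1.0, -0.7, -0.0]
gripper_width: 0.0003
gripper_force: 0.0
```

```bash
python3 - <<'E'
from h import *
s=get_state();print(s['tool_pos'],s['eef_rot'],s['wrist_force'],tolocal(s['tool_pos'],[.5631,-.0038],np.radians(11.9)))
d=snap('top','t2');i=cv2.convertScaleAbs(cv2.imread('pics/t2.png')[160:260,235:385],alpha=1.6,beta=10)
cv2.imwrite('pics/t2c.png',cv2.resize(i,None,fx=16/3,fy=16/3,interpolation=cv2.INTER_CUBIC))
E
```

```text
[0.59389452 0.03454633 0.10086521] [3.12471323e+00 3.24443334e-01 3.48357994e-04] [ 0.98143789 -0.7033762  -0.01459597] [0.03803989 0.03117227]
```

View pics/t2c.png

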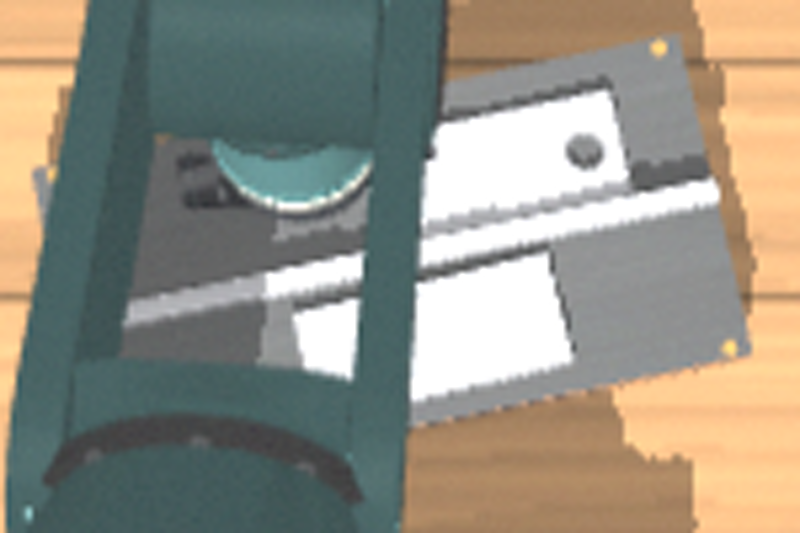

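The blank's long edge now lies along the rib, with its drilled end corners at (612,90) and (632,187). I'll go down behind its tail and push along the rib.

Emit:
jog_arm(plan=[[0, 0, 1, 0, 1], [0, 0, 1, 0, 1], [0, 0, 0.6, 0, 1], [0, 0, 0.2, 0, 1], [0, 0, 0, 0, 1]])

```text
time: 10.75
tool_pos: [0.5931, 0.0351, 0.0445]
eef_rot: [-3.124, -0.325, 0.002]
wrist_force: [0.3, 1.1, 0.0]
gripper_width: 0.0001
gripper_force: 0.0
```

Emit:
jog_arm(plan=[[0, 0.1, 0.04, 0, 1], [0, 0.15, 0, 0, 1], [0, 0.15, 0, 0, 1], [0, 0.15, 0, 0, 1], [0, 0.1, 0, 0, 1]])

```text
time: 11.25
tool_pos: [0.5963, 0.0221, 0.0445]
eef_rot: [3.125, 0.325, 0.001]
wrist_force: [0.2, 0.4, 0.4]
gripper_width: 0.0002
gripper_force: 0.0
```

Emit:
jog_arm(plan=[[0, 0.1, 0.06, 0, 1], [0, 0.2, 0, 0, 1], [0, 0.2, 0, 0, 1], [0, 0.2, 0, 0, 1], [0, 0.2, 0, 0, 1]])

```text
time: 11.75
tool_pos: [0.5996, 0.0048, 0.0428]
eef_rot: [-3.124, -0.325, 0.0]
wrist_force: [-0.9, 2.0, -0.0]
gripper_width: -0.0001
gripper_force: 0.9
```

Emit:
jog_arm(plan=[[0, 0.2, 0, 0, 1], [0, 0.2, 0, 0, 1], [0, 0.2, 0, 0, 1], [0, 0.2, 0, 0, 1], [0, 0.2, 0, 0, 1]])

```text
time: 12.25
tool_pos: [0.6038, -0.015, 0.0429]
eef_rot: [-3.125, -0.326, 0.0]
wrist_force: [0.1, 2.2, -1.3]
gripper_width: -0.0002
gripper_force: 0.8
```

```bash
python3 - <<'E'
from h import *
s=get_state();print(s['tool_pos'],s['eef_rot'],s['wrist_force'],tolocal(s['tool_pos'],[.5631,-.0038],np.radians(11.9)))
E
```

```text
[ 0.6038114  -0.01502025  0.04286756] [-3.12453540e+00 -3.25610355e-01  2.79492214e-04] [ 0.07361441  2.17667721 -1.2728541 ] [ 0.03752281 -0.01937398]
```

Emit:
jog_arm(plan=[[0, 0.2, 0, 0, 1], [0, 0.2, 0, 0, 1], [0, 0.2, 0, 0, 1], [0, 0.2, 0, 0, 1], [0, 0.2, 0, 0, 1]])

```text
time: 12.75
tool_pos: [0.608, -0.0346, 0.0429]
eef_rot: [-3.125, -0.326, 0.0]
wrist_force: [0.0, 2.3, -0.9]
gripper_width: 0.0002
gripper_force: 0.8
```

Emit:
jog_arm(plan=[[0, 0.2, 0, 0, 1], [0, 0.2, 0, 0, 1], [0, 0.2, 0, 0, 1], [0, 0.1, 0, 0, 1], [0, 0.05, 0, 0, 1]])

```text
time: 13.25
tool_pos: [0.6111, -0.0492, 0.0429]
eef_rot: [-3.125, -0.325, -0.0]
wrist_force: [-0.4, 2.4, -0.6]
gripper_width: 0.0
gripper_force: 0.9
```

```bash
python3 - <<'E'
from h import *
s=get_state();print(s['tool_pos'],s['eef_rot'],s['wrist_force'],tolocal(s['tool_pos'],[.5631,-.0038],np.radians(11.9)))
d=snap('top','t3');i=cv2.convertScaleAbs(cv2.imread('pics/t3.png')[155:255,255:405],alpha=1.3,beta=10)
cv2.imwrite('pics/t3c.png',cv2.resize(i,None,fx=16/3,fy=16/3,interpolation=cv2.INTER_CUBIC))
E
```

```text
[ 0.61111354 -0.04917104  0.04293198] [-3.12455411e+00 -3.25178561e-01 -1.38803893e-04] [-0.41935056  2.35273405 -0.55792245] [ 0.03762598 -0.05429657]
```

View pics/t3c.png

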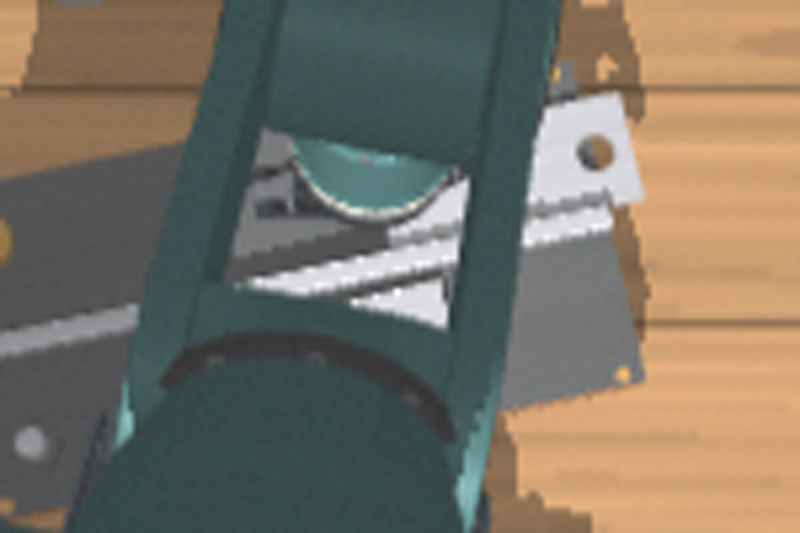

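The drilled end now sticks out past the rest, with corners at crop (621,92) and (644,198) and the hole at (596,152). I'll work out how much travel is left.

```bash
python3 - <<'E'
from h import *
d=np.load('pics/t3.npz')
f=lambda c,o:(np.array(c)+.5)*150/800-.5+o
y=np.radians(11.9)
c=[.5631,-.0038]
print(tolocal(onplane(d,f([(621,92),(644,198),(596,152)],[255,155]),.046),c,y).round(4))
print('rest end NR',tolocal(onplane(d,f([(644,382)],[255,155]),.04),c,y), 'orig',tolocal([[.6874,-.1608],[.5143,-.1956]],c,y))
print('rib end',tolocal(onplane(d,f([(607,195),(612,230)],[255,155]),.054),c,y))
E
```

```text
[[ 0.0668 -0.2001]
 [ 0.0074 -0.1992]
 [ 0.0373 -0.1795]]
rest end NR [[-0.08913185 -0.17753433]] orig [[ 0.08925461 -0.17925709]
 [-0.0873012  -0.17761526]]
rib end [[ 0.01202074 -0.17880351]
 [-0.00704473 -0.17716979]]
```

Emit:
jog_arm(plan=[[0, 0.15, 0, 0, 1], [0, 0.2, 0, 0, 1], [0, 0.2, 0, 0, 1], [0, 0.2, 0, 0, 1], [0, 0.1, 0, 0, 1]])

```text
time: 13.8
tool_pos: [0.6147, -0.0661, 0.0429]
eef_rot: [-3.125, -0.325, -0.0]
wrist_force: [0.4, 2.6, -0.3]
gripper_width: 0.0001
gripper_force: 1.2
```

Emit:
jog_arm(plan=[[0, 0, 0, 0, 1], [0, 0, 0, 0, 1], [0, 0, 0, 0, 1], [0, 0, 0, 0, 1], [0, 0, 0, 0, 1]])

```text
time: 14.3
tool_pos: [0.6145, -0.0656, 0.0429]
eef_rot: [3.125, 0.326, 0.0]
wrist_force: [0.6, 0.6, 0.1]
gripper_width: 0.0001
gripper_force: 0.0
```

```bash
python3 - <<'E'
from h import *
s=get_state();print(s['tool_pos'],s['eef_rot'],s['wrist_force'],tolocal(s['tool_pos'],[.5631,-.0038],np.radians(11.9)))
E
```

```text
[ 0.614538   -0.06558071  0.04294551] [3.12464572e+00 3.25820520e-01 2.42612821e-05] [0.61502317 0.60087753 0.09221103] [ 0.0375931  -0.07105971]
```

Emit:
jog_arm(plan=[[0, -0.4, 0, 0, 1], [0, -0.7, 0, 0, 1], [0, 0, -0.7, 0, 1], [0, 0, -1, 0, 1], [0, 0, -1, 0, 1]])

```text
time: 14.8
tool_pos: [0.6098, -0.0434, 0.0982]
eef_rot: [-3.124, -0.327, 0.0]
wrist_force: [0.3, -0.2, -0.4]
gripper_width: -0.0
gripper_force: 0.0
```

Emit:
jog_arm(plan=[[0, 0, -1, 0, 1], [0, 0, -1, 0, 1], [-0.6, 0.6, -1, 0, 1], [-0.6, 0.6, -1, 0, 1], [-0.6, 0.6, -1, 0, 1]])

```text
time: 15.3
tool_pos: [0.5818, -0.0866, 0.1988]
eef_rot: [3.124, 0.327, 0.001]
wrist_force: [-0.4, -0.3, -0.3]
gripper_width: -0.0003
gripper_force: 0.0
```

Emit:
jog_arm(plan=[[-0.6, 0.6, -1, 0, 1], [-0.6, 0.6, -0.5, 0, 1], [-0.6, 0.6, 0, 0, 1], [0, 0, 0, 0, 1], [0, 0, 0, 0, 1]])

```text
time: 15.8
tool_pos: [0.5536, -0.1294, 0.226]
eef_rot: [-3.124, -0.324, 0.002]
wrist_force: [-0.1, 0.4, 0.5]
gripper_width: -0.0
gripper_force: 0.0
```

```bash
python3 - <<'E'
from h import *
d=snap('wrist','w4');s=get_state();print(s['tool_pos'],s['wrist_force'],s['time'])
E
```

```text
[ 0.55380059 -0.12901526  0.22591783] [ 0.59604237 -0.49859079 -0.01044729] 15.85
```

View pics/w4.png

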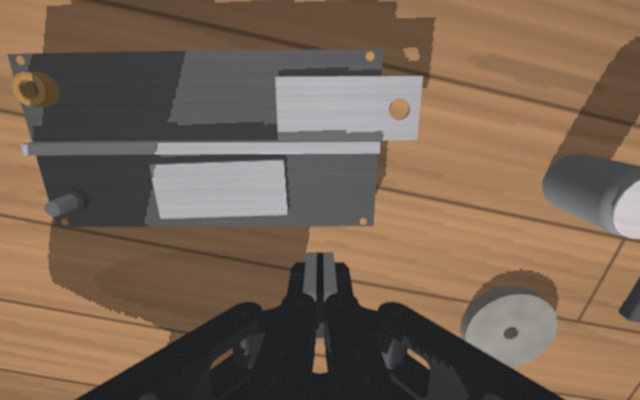

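The blank lies along the rib with the whole hole at (399,109) clear of the rest end. Its corners are ~(276,78), (422,76), (419,140) and (277,140), and the rest's end corners are (382,50) and (373,226).

```bash
python3 - <<'E'
from h import *
d=np.load('pics/w4.npz'); g=cv2.cvtColor(d['pixels'],cv2.COLOR_RGB2GRAY)
def ref(p): return cv2.cornerSubPix(g,np.array(p,np.float32).reshape(-1,1,2),(4,4),(-1,-1),(3,30,.01))[:,0]
r=ref([(9,55),(382,50),(373,226)]);b=ref([(276,77),(422,76),(419,140)]);rb=ref([(380,142)])
print(r.round(1).tolist(),b.round(1).tolist(),rb)
R=onplane(d,r,.04)[:,:2];B=onplane(d,b,.046);e=R[1]-R[0];y=np.arctan2(e[0],-e[1]);e2=R[1]-R[2]
c=(R[0]+R[2])/2;print(np.degrees(y),np.degrees(np.arctan2(e2[1],e2[0])),c)
L=tolocal(B,c,y);print(L.round(4).tolist(),tolocal(R,c,y).round(4).tolist())
v=L[1]-L[0];print('blank yaw',np.degrees(np.arctan2(v[0],-v[1])),'rib far edge',tolocal(onplane(d,rb,.054),c,y))
# edge-line yaw: fit outer long edge / rib top edge
def edge(u0,u1,v0,v1,z,sgn):
    us=np.arange(u0,u1,2);G=np.diff(g[v0:v1].astype(float),axis=0)*sgn
    p=[(u,v0+.5+G[:,u].argmax()) for u in us];l=tolocal(onplane(d,p,z),c,y);k=np.polyfit(l[:,1],l[:,0],1);k=np.polyfit(*l[np.abs(np.polyval(k,l[:,1])-l[:,0])<.001].T[::-1],1);return np.degrees(np.arctan(-k[0])),np.polyval(k,-.2),np.polyval(k,-.15)
print('outer',edge(282,418,70,86,.046,1),'overhang inner',edge(385,416,132,146,.046,-1))
E
```

```text
[[7.099999904632568, 53.599998474121094], [383.5, 46.599998474121094], [373.1000061035156, 225.39999389648438]] [[275.6000061035156, 75.80000305175781], [422.29998779296875, 75.4000015258789], [416.29998779296875, 139.6999969482422]] [[380.28006 140.90208]]
12.516460534699673 11.87735905510292 [ 0.56321507 -0.00389124]
[[0.066, -0.0794], [0.065, -0.2188], [0.0045, -0.2182]] [[0.091, 0.1797], [0.091, -0.1817], [-0.091, -0.1797]]
blank yaw -0.4045550983207911 rib far edge [[ 0.00473728 -0.18037851]]
outer (np.float64(-0.49514973610289653), np.float64(0.0650711915655623), np.float64(0.06550330198213614)) overhang inner (np.float64(0.11082184336507242), np.float64(0.0044685650617841905), np.float64(0.004371854638688832))
```

```bash
python3 - <<'E'
from h import *
d=np.load('pics/w4.npz'); g=cv2.cvtColor(d['pixels'],cv2.COLOR_RGB2GRAY).astype(float)
c=[.5632,-.0039];y=np.radians(11.9)
def edge(us,f,hw,z,sgn):
    p=[]
    for u in us:
        v=f(u);s=int(v)-hw;G=np.clip(np.diff(g[s:s+2*hw,u])*sgn,0,None);
        if G.max()>8: k=G.argmax();w=G[max(k-1,0):k+2];p.append((u,s+.5+(w*np.arange(max(k-1,0),max(k-1,0)+len(w))).sum()/w.sum()))
    l=tolocal(onplane(d,p,z),c,y);k=np.polyfit(l[:,1],l[:,0],1)
    m=np.abs(np.polyval(k,l[:,1])-l[:,0])<.0012;k=np.polyfit(l[m,1],l[m,0],1);return len(p),m.sum(),np.degrees(np.arctan(-k[0])).round(2),np.polyval(k,[-.2,-.08]).round(4)
print('outer',edge(range(282,418),lambda u:76,6,.046,1))
print('rib far top',edge(range(60,270),lambda u:143,6,.054,1))
print('rib near top',edge(range(60,370),lambda u:153,6,.054,-1))
print('rest far',edge(range(190,365),lambda u:51,6,.04,-1),edge(range(190,365),lambda u:51,6,.04,1))
for u in (150,250,300,350,400):print(u,g[70:82,u].astype(int),g[134:160,u].astype(int))
E
```

```text
outer (136, np.int64(136), np.float64(0.23), array([0.0673, 0.0668]))
rib far top (210, np.int64(206), np.float64(-0.43), array([0.0047, 0.0056]))
rib near top (310, np.int64(310), np.float64(0.16), array([-0.0057, -0.006 ]))
rest far (6, np.int64(6), np.float64(-3.11), array([0.0887, 0.0952])) (30, np.int64(29), np.float64(-2.71), array([0.0868, 0.0925]))
150 [58 57 60 61 60 59 60 59 60 59 61 61] [ 63  62  62  59  61  60  69  89 101 109 110 109 110 109 108 108 105 107
 108 104  87  63  59  60  61  59]
250 [94 92 91 92 95 91 93 93 94 94 96 96] [ 60  61  59  63  62  68  81 106 140 168 175 176 175 176 174 175 178 179
 180 161 110  65  59  59  63  67]
300 [ 65  58  62  60  59  85 125 167 179 178 177 178] [109 110 109 109 111 107 105 117 146 169 174 174 175 178 177 176 176 180
 187 175 128  96  93  94  91  95]
350 [ 74  65  59  58  61  94 140 171 180 179 176 178] [106 105 109 110 110 105 105 124 156 170 174 174 179 175 178 176 175 173
 171 154 116  93  89  94  93  90]
400 [ 67  74  80  83  88 114 152 173 176 175 174 173] [170 172 172 173 172 168 154 145 146 143 146 144 142 144 142 142 138 139
 135 133 134 134 135 135 135 135]
```

```bash
python3 -c "
from bench import *
print(finish_job())"
```

```text
the job is handed in; nothing more can be done
None
```

I pushed the drilled blank flush against the rib, parallel to within about 0.1° with no visible gap. Its drilled end sticks out about 38–39 mm, slightly under the 40 mm asked, with the whole hole clear; only the blank was pushed, the hand is clear, and the job was handed in at about 16 s.

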